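# Shut a plaster press mould and hold a moisture meter on its test mark

## Robot

A 6-joint arm with a two-finger parallel gripper is mounted at the origin on the work surface. World frame = base frame: x ahead of the robot, y to its left, z up, the work surface at z = 0. Lengths are in m, angles in rad, forces in N, time in s.
With the tool pointing down it reaches from about 0.325 to 0.85 m from the base axis. Payload 4.4 kg.
Tool frame: the origin (TCP) lies at the very end of the fingers, on their centre line; the grasp point (between the pads) lies 19 mm behind it (manip.grip_depth is the distance from the TCP to the grasp point, in m); z points along the fingers, y is the line along which they close (so a half turn about z gives the same grasp; the last joint's range is limited). The gripper opens to 94 mm and grips with 3 to 60 N. Pads are 16 mm wide; open, the fingers measure 119 mm over their backs; the gripper's body (75 mm by 177 mm) begins 78 mm behind the grasp point.
Start: joints at [-1.27, 0.207, 1.542, -0, 1.393, -0.15], TCP at [0.251, -0.518, 0.205] pointing down, gripper open.
Joint ranges: [-2.73, 2.73], [-0.86, 2.22], [0.23, 2.46], [-1.11, 4.25], [0.08, 2.63], [-2.82, 2.82]. Speed limits (rad/s): [2.79, 2.79, 3.14, 3.14, 3.14, 3.14].

## Interface

Orientations are given as a rotation vector (axis times angle).
In Python, from station import readout, eyes, manip, finder gives the robot as it stands. The module is installed in compiled form; this text tells all that it offers.
- The arm moves only by the shell command python3 -m crank [FORCE], which reads ROWS from standard input. ROWS is a JSON list of rows, 1 to 12 of them, each written [opening, [dx, dy, dz], turn]: the finger opening in m, then dx, dy, dz in a scale on which 1.0 is 0.4 m, then a turn about the tool's z in fractions of the full range, 1 being 90 degrees; each row shifts and turns the commanded pose from where the row before left it, along the tool's axes as they then stand; what a row does not reach is not made up. A row lasts 1/12 s, in which the tool goes at most 0.0417 m and 0.125 rad, less where a joint would pass 70% of its speed; a pose out of reach is approached as far as the arm can. The fingers move at their own pace and stop on an object; FORCE is the grip in N (left out, the last holds). Time passes only in rows, so rows that do not move let the fingers close. It prints the time, the measured TCP pose, the force, the opening and the grip force at its end. No shift or turn number may pass 1 either way. Input that does not fit is refused with a message, and nothing moves.
- readout.sense(): the state, without advancing time (a new reading comes with each control period).
- eyes.read_camera(name): name is "side" or "top"; returns a dict with "img" (384x512x3 uint8, red, green, blue), "depth" (384x512 float32, m along the optical axis (not along the pixel's ray), 0 where there is no reading), "vertical_fov" (degrees; the focal length in pixels is half the picture's height over the tangent of half this angle, whatever the lens; pixels are square), "cx", "cy" (the principal point, pixels), "k1" (the pictures are not rectified: a ray, as slopes to the right and down, at radius r is drawn at 1 + k1 r^2 times it, then the intrinsics apply), "rvec" (rotation vector, rad) and "tvec" (3), from world to camera coordinates, as OpenCV has them. Camera axes: x right, y down, z forward; pixel columns grow to the right and rows downward; lengths in m; the calibration is good to about 2 mm. A picture is of the moment at which its call begins.
- manip.hand_in(): hands the job in; it is judged then, once.
Trained networks look in the newest picture that a camera, given by its name, has taken for a name from the list of things; names that differ only in an ending like _2 or _b are one class to them, and where a whole thing is asked for, a point or a joint stands for the part that bears it (a point fixed in the world has none). Each returns a list of dicts, best first, with "score" (0 to 1); they miss things now and then, are a little off and sometimes report something else, mostly with a low value. They report only what shows in the picture. A call takes as long as a camera call. They do not tell look-alikes from the thing itself.
- finder.spot_in(target, camera): "rect" ([centre column, centre row, width, height] in pixels, round what is visible of it).
- finder.masks_of(target, camera): "region" (384x512 bool, what is visible of it) and "rect" ([centre column, centre row, width, height] in pixels, round what is visible of it).
- finder.tip_of(target, camera): "point" ([column, row] in pixels: a listed point, or the origin of a listed thing).
The state is a dict: "t": time; "joint_positions": joint angles; "joint_vel": joint speeds; "joint_torque": joint torques, N m; "tool_pos": TCP position; "eef_rot": TCP orientation; "ft_force": force on the tool from outside, world axes, zero at the start; "torque": the same for the moment, N m; "opening": finger opening in m; "grip_force": force on a finger pad.
Only numpy, scipy, OpenCV 4.12 (cv2) and the standard library are available. Lean on these libraries where they do the work, as an engineer would, in place of code of your own. Each camera call takes 0.05 s, during which the arm holds its last target. There are 200 camera calls.

## Task

Swing the hinged upper half of the plaster mould down until it is fully shut on the lower half, edge to edge. Then take the moisture meter out of its holder and hold its tip inside the pencilled ring (not the cross) on the mould's sloping top, the meter square to that slope, pressing lightly so that the sprung tip is pushed in part-way but not bottomed; finish while still holding it there steadily in the gripper. Leave the other things on the table where they are.

Things in the scene. Friction and masses are not known exactly. Their poses are not given: they have to be found in the camera images.
- mould: The mould's lower half: fixed plaster block 160 (x) x 150 (y) x 52 mm high with a dished hollow in its top. Origin: centre of its underside, on the table; z up, -x is the front (roughly toward the robot); the hinge runs along y at the back (+x) top edge. The plaster upper half (160 x 150 mm) is hinged to it and opens upward and backward.
- lid (a joint): Opening angle of the upper half, rad: 0 = fully shut, edges meeting all round; it stands open at 0.85 to 1.25 at the start (stop at 1.45). Stiff hinge (0.6 N m of friction; the half weighs about 0.65 kg): it stays where it is left and does not fall. Closing takes up to about 8 N on the front rim.
- lid_hinge (a point): Point on the hinge axis, mid width: 80 mm behind the mould's centre, 52 mm above the table. The axis is the mould's y. Its frame turns with the upper half: when shut its axes are the mould's; when open it is turned about +y by the opening angle (-x points from the hinge to the free edge, z out of the outer face).
- push_edge (a point): Point on the outer face of the upper half's flat front rim, mid width, good for pushing: x = -143, z = +20 mm in the lid_hinge frame. The rim is 20 mm thick, flat from the free edge (x = -160) to x = -122, where the sloping roof starts with a 10 mm step. When shut the rim's top is 72 mm above the table.
- spot: Pencilled ring (25 mm across) on the upper half's sloping roof. Origin: its centre, on the surface; z axis: outward normal of the roof. When shut, the roof is 20 degrees from level, falling toward the mould's front (-x); the ring's centre is 103 mm above the table, 15 mm behind (+x) the mould's centre, 34 mm to its +y side. A pencilled cross at the mirrored place on the -y side is not the spot.
- probe: Black moisture meter, loose, 0.13 kg, standing upright, tip down, in its holder: housing 34 (x) x 24 (y) x 112 mm (z). Origin: centre of the housing's lower end; z points up the housing, away from the tip. Grip it across the 24 mm, 70 mm above the origin. Below the origin: a steel collar (15 mm wide, 10 mm long), out of which a round steel tip 8 mm thick reaches 25 mm below the origin.
- tip_end (a point): The ball end (4 mm radius) of the meter's spring-loaded tip: 25 mm below the housing's lower end on its axis when the tip is out.
- tip (a joint): How far the sprung tip is pushed in, m: 0 = out, 0.012 = bottomed (stop). The spring starts to give at about 1.4 N and adds 0.35 N per mm (3.5 N at 6 mm, 5.6 N at 12 mm).
- holder: Grey stepped block fixed to the table, 88 (x) x 80 (y) mm (63 x 80 above 30 mm), 65 mm high, pocket 39 x 30 mm, 35 mm deep in its top; the meter stands on the pocket's floor, 30 mm above the table, its tip in a slot below. Lift the meter straight up by 65 mm or more to clear it. Origin: centre of the underside; the meter stands at this centre, about same yaw.
- brush_pot: Bystander, to be left alone: blue-glazed round brush pot, 88 mm wide, 110 mm tall, full of brushes that rise to 260 mm. Origin: centre of its underside.
- steel_bowl: Bystander, to be left alone: steel mixing bowl, 160 mm wide, 60 mm tall. Origin: centre of its underside.
- glaze_jar: Bystander, to be left alone: closed jar, 60 mm wide, 85 mm tall, beside the meter's holder. Origin: centre of its underside.
- scraper: Bystander, to be left alone: yellow plastic scraper lying flat, 125 mm long, 50 mm wide, 12 mm thick, near the meter's holder. Origin: centre of its underside.
- cup: Bystander, to be left alone: clay-coloured cup, 72 mm wide, 75 mm tall. Origin: centre of its underside.
- wood_rib: Bystander, to be left alone: flat wooden potter's rib lying down, about 50 x 120 x 7 mm. Origin: centre of its underside.
- clay_bowl: Bystander, to be left alone: clay bowl, 150 mm wide, 55 mm tall. Origin: centre of its underside.
There are look-alikes about, which are no part of the job. Of the things like the probe, leave any that is blue; of the rest the larger one is meant.

How it is judged:
On the way:
1. the mould is fully shut (value of joint lid below 0.03 rad), for 0.3 s.
At the end, for the whole second after the job is handed in: The mould is shut (lid under 0.03 rad); the gripper holds the meter still (under 20 mm/s) with its tip within 11 mm of the ring's centre, its axis within 8 degrees (0.14 rad) of the normal of the slope, pressing with 1 to 8 N, the sprung tip pushed in by 1 to 11.3 mm of its 12 mm (value of joint lid below 0.03 rad and distance between tip_end and spot below 0.011 m and angle between the z axis of probe and the z axis of spot, either way round below 0.14 rad and z of probe in the frame of spot above 0.005 m and contact force between probe and mould between 1 and 8 N and value of joint tip between 0.001 and 0.0113 m and contact force between the fingers and probe above 3 N and linear speed of probe below 0.02 m/s); the arm keeps its last pose, push and grip.
It fails at once if the meter is pressed hard (over 15 N) on the mould (contact force between probe and mould above 15 N).
It fails at once if a bystander is pushed more than 40 mm away (distance of any of brush_pot, steel_bowl, glaze_jar, scraper, cup, wood_rib, clay_bowl from where it was at the start of the episode above 0.04 m).
It also fails if it takes over 64 s, if anything falls off the work surface, if the arm or the gripper's body presses on something with over 40 N, if the wrist force passes 120 N, or if a joint passes its speed limit or range.

## Working session

There is one attempt and no reset: what is moved stays moved. The work goes in short steps, Python scripts to look and compute and a shell command to move; the robot and the scene stay as the last step left them, time stands still between calls to the robot, and variables do not carry over. Pictures are saved under pics/ and viewed, at most 10 in all, crops included, and the job is handed in when it is done.

```bash
mkdir -p pics
cat > h.py <<'E'
import numpy as np, cv2
from station import readout, eyes, manip, finder
def cam(n):
    c=eyes.read_camera(n); h=c["img"].shape[0]
    f=h/2/np.tan(np.radians(c["vertical_fov"])/2)
    c["f"]=f; c["R"]=cv2.Rodrigues(np.array(c["rvec"],float))[0]; c["t"]=np.array(c["tvec"],float); return c
def slopes(c,p):
    d=(np.atleast_2d(p).astype(float)-[c["cx"],c["cy"]])/c["f"]; s=d.copy()
    for _ in range(20): s=d/(1+c["k1"]*(s**2).sum(1,keepdims=True))
    return s
def pts(c,p):   # pixels (col,row) -> world by depth
    p=np.atleast_2d(p); z=c["depth"][np.round(p[:,1]).astype(int),np.round(p[:,0]).astype(int)]
    s=slopes(c,p); X=np.c_[s*z[:,None],z]; return (X-c["t"])@c["R"]
def onplane(c,p,zw):
    s=slopes(c,p); d=np.c_[s,np.ones(len(s))]@c["R"]; o=-c["R"].T@c["t"]
    return o+d*((zw-o[2])/d[:,2:3])
def proj(c,P):
    X=np.atleast_2d(P)@c["R"].T+c["t"]; s=X[:,:2]/X[:,2:]
    return s*(1+c["k1"]*(s**2).sum(1,keepdims=True))*c["f"]+[c["cx"],c["cy"]]
E
python3 - <<'E'
from h import *
print(readout.sense())
for n in("top","side"):
    c=cam(n); cv2.imwrite(f"pics/{n}0.png",cv2.resize(c["img"][:,:,::-1],(800,600),interpolation=cv2.INTER_CUBIC))
    print(n,c["f"],c["cx"],c["cy"],c["k1"],-c["R"].T@c["t"])
    for t in("mould","lid","probe","holder","brush_pot","steel_bowl","glaze_jar","scraper","cup","wood_rib","clay_bowl"):
        for m in finder.masks_of(t,n)[:4]:
            r,q=np.nonzero(m["region"]); 
            if len(r)==0: continue
            P=pts(c,np.c_[q,r]); P=P[c["depth"][r,q]>0]
            if len(P)==0: continue
            print(t,round(m["score"],2),np.round(m["rect"]),"med",np.median(P,0).round(3),"lo",np.percentile(P,2,axis=0).round(3),"hi",np.percentile(P,98,axis=0).round(3))
    for t in("lid_hinge","push_edge","spot","probe","tip_end","holder","mould"):
        for m in finder.tip_of(t,n)[:3]: print("pt",t,round(m["score"],2),np.round(m["point"],1),pts(c,m["point"]).round(3))
E
```

```text
{'t': 0.0, 'joint_positions': array([-1.27045806e+00,  2.07394567e-01,  1.54293581e+00, -3.96809656e-05,
        1.39353081e+00, -1.50505445e-01]), 'joint_vel': array([ 0.00224393, -0.00072871, -0.00066381, -0.00111681,  0.00058975,
        0.00048676]), 'joint_torque': array([-2.84946618e-04, -3.70884776e+01, -2.81416547e+01,  6.98254374e-02,
        3.63604096e-02, -1.84442961e-04]), 'tool_pos': array([ 0.25027311, -0.5167713 ,  0.20431389]), 'eef_rot': array([-3.05990548e+00, -7.01706933e-01,  3.27641289e-04]), 'ft_force': array([ 0.63360842, -0.08575633, -0.22602676]), 'torque': array([-0.01234018,  0.00301044,  0.01025876]), 'grip_force': 0.0, 'opening': 0.09336575973966767}
top 476.0340736415852 257.372335898218 186.49334661748495 -0.15453956408229444 [0.24427977 0.01758714 1.76371858]
mould 0.88 [323. 185.  50.  69.] med [ 0.568 -0.214  0.117] lo [ 0.476 -0.292  0.012] hi [ 0.682 -0.138  0.19 ]
lid 0.57 [326. 172.  51.  43.] med [ 0.609 -0.222  0.153] lo [ 0.539 -0.299  0.102] hi [ 0.687 -0.148  0.192]
probe 0.62 [213. 196.  10.  12.] med [0.532 0.173 0.137] lo [0.519 0.163 0.
[... 2957 characters left out ...]
 0.011]
cup 0.91 [197. 189.  22.  26.] med [0.787 0.019 0.051] lo [ 0.758 -0.032  0.001] hi [0.823 0.036 0.075]
wood_rib 0.65 [280. 157.  16.  12.] med [ 0.592 -0.472  0.006] lo [ 0.559 -0.518 -0.   ] hi [ 0.609 -0.222  0.119]
clay_bowl 0.86 [262. 328.  73.  52.] med [0.4   0.483 0.03 ] lo [0.328 0.433 0.004] hi [0.464 0.567 0.057]
pt lid_hinge 0.65 [255.7 167.1] [[ 0.635 -0.23   0.052]]
pt push_edge 0.55 [272.  141.3] [[ 0.58  -0.262  0.162]]
pt probe 0.73 [254.1 261. ] [[0.48  0.288 0.038]]
pt probe 0.6 [281.5 223.6] [[0.449 0.088 0.037]]
pt probe 0.57 [246.5 235.3] [[0.528 0.213 0.062]]
pt holder 0.97 [247.6 240.8] [[0.523 0.218 0.046]]
pt mould 0.85 [272.9 181.2] [[ 0.54  -0.147  0.05 ]]
```

View pics/top0.png

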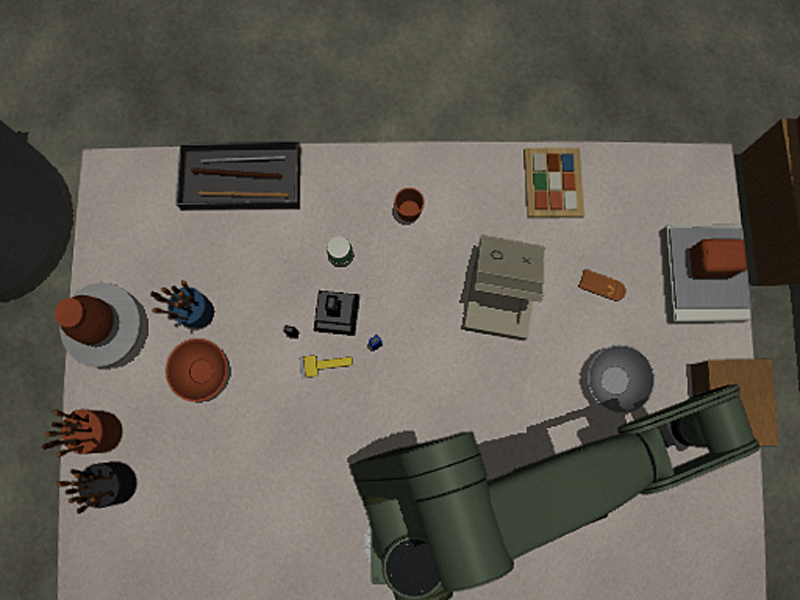

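View pics/side0.png

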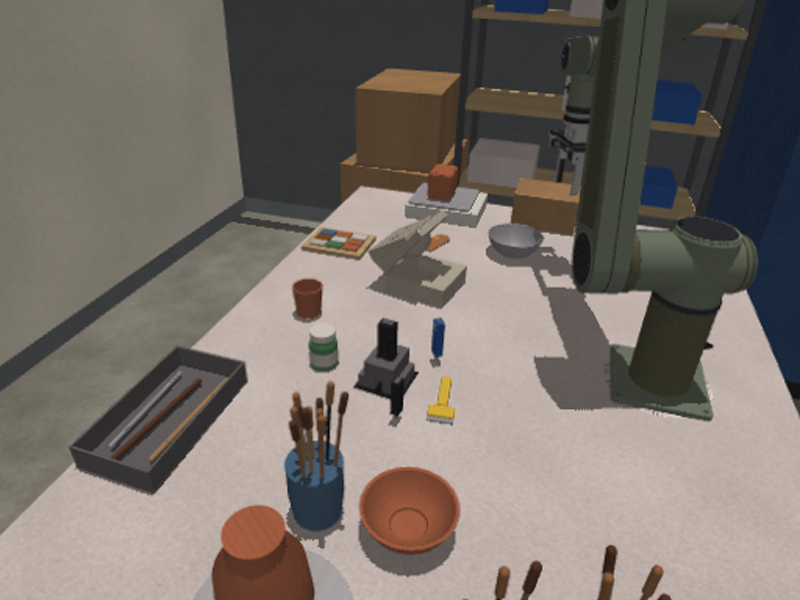

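Run:
```python
from h import *
# dense clouds -> fit mould, lid, holder, probe
C=[]
for n in("top","side"):
    c=cam(n); g=np.stack(np.meshgrid(np.arange(512),np.arange(384)),-1).reshape(-1,2)
    P=pts(c,g); ok=(c["depth"].ravel()>0); C.append((P[ok],c["img"].reshape(-1,3)[ok]))
P0=C[0][0]; P1=C[1][0]
def box(P,lo,hi): return P[((P>lo)&(P<hi)).all(1)]
# holder top: z~65 and lower step z~30
for z,nm in((.065,"holder top"),(.03,"step")):
    Q=box(P0,[.46,.1,z-.008],[.61,.25,z+.008]); r=cv2.minAreaRect(Q[:,:2].astype(np.float32)*1000); print(nm,len(Q),r)
Q=box(P0,[.46,.1,.125],[.61,.25,.17]); print("probe top",len(Q),Q.mean(0),cv2.minAreaRect(Q[:,:2].astype(np.float32)*1000))
Q=box(P1,[.46,.1,.08],[.61,.25,.17]); print("probe side",len(Q),np.percentile(Q,[2,50,98],axis=0).round(4).tolist())
# lower mould top
Q=box(P0,[.44,-.32,.045],[.6,-.11,.06]); print("mould rim",len(Q),np.percentile(Q,[1,99],axis=0).round(3).tolist(),cv2.minAreaRect(Q[:,:2].astype(np.float32)*1000))
# lid cloud
Q=np.r_[box(P0,[.5,-.33,.07],[.75,-.1,.25]),box(P1,[.5,-.33,.07],[.75,-.1,.25])]
print("lid",len(Q),np.percentile(Q,[1,99],axis=0).round(3).tolist())
for n,P in(("top",P0),("side",P1)):
  for y in np.arange(-.29,-.12,.03):
    q=box(P,[.42,y-.01,.0],[.75,y+.01,.25]); q=q[np.argsort(q[:,0])][::max(1,len(q)//14)]; print(n,y.round(2),(q[:,[0,2]]*1000).round().astype(int).tolist())
```

```text
holder top 260 ((536.84033203125, 176.68499755859375), (79.87487030029297, 64.10807037353516), 83.00387573242188)
step 121 ((537.1676635742188, 175.39727783203125), (78.71826171875, 89.97865295410156), 82.82720947265625)
probe top 75 [0.53568741 0.1756551  0.14064645] ((536.2383422851562, 176.92909240722656), (24.35099220275879, 34.07926940917969), 88.4795913696289)
probe side 254 [[0.5207, 0.17, 0.0815], [0.5355, 0.1871, 0.1176], [0.5547, 0.1918, 0.1438]]
mould rim 502 [[0.47, -0.282, 0.045], [0.589, -0.13, 0.058]] ((531.7595825195312, -207.75830078125), (148.77586364746094, 109.35969543457031), 78.32357788085938)
lid 2357 [[0.535, -0.3, 0.078], [0.691, -0.14, 0.193]]
top -0.29 [[422, 6], [444, 10], [470, 9], [501, 7], [528, 3], [547, 48], [569, 160], [587, 157], [603, 148], [616, 139], [632, 134], [647, 116], [662, 115], [706, 4], [738, 4]]
top -0.26 [[427, 4], [465, 55], [481, 45], [502, 52], [520, 53], [534, 55], [543, 186], [552, 20], [563, 24], [578, 167], [599, 155], [623, 141], [648, 129], [670, 115], [739, 2]]
top -0.23 [[423, 1], [468, 6], [481, 47], [499, 46], [527, 13], [
[... 1024 characters left out ...]
[421, 1], [472, 43], [476, 26], [489, 48], [528, 18], [544, 179], [553, 17], [562, 148], [582, 160], [597, 160], [606, 17], [613, 51], [631, 48], [670, 114], [714, 1]]
side -0.2 [[424, 1], [478, 39], [481, 19], [487, 50], [508, 49], [556, 190], [561, 131], [565, 146], [571, 110], [595, 163], [613, 42], [623, 75], [640, 51], [676, 114], [713, 3]]
side -0.17 [[420, 0], [477, 1], [486, 40], [490, 50], [517, 49], [565, 188], [591, 123], [600, 164], [622, 50], [642, 48], [662, 100], [675, 75], [684, 95], [691, 108], [744, 2]]
side -0.14 [[426, 1], [497, 49], [523, 13], [539, 48], [552, 43], [561, 27], [569, 41], [576, 26], [585, 8], [592, 13], [600, 155], [607, 6], [615, 41], [628, 24], [689, 0]]
```

The pictures match the networks' results:
- **Ring and cross:** the ring is at top (497,255) and the cross at (527,261), in 800-px scale.
- **Meters:** the right one is the large black meter in the holder, at top (337,310). The small black one at (290,331) and the blue one at (375,342) are look-alikes.
- **Mould:** hinge at about (0.635, -0.229, 0.052), yaw -11.7°, lid open about 0.94 rad.

I'll close the lid first. That means turning the tool to the mould's yaw, then moving above the rim.

The manual's scale: shifts go in shares of 0.4 m and turns go in shares of 90 degrees. Converting my numbers, -0.008 m is -0.02, 0.11 rad is 0.07.

```bash
echo '[[0, [0, 0, -0.02], 0.07], [0, [0, 0, -0.02], 0.07], [0, [0, 0, -0.02], 0.07], [0, [0, 0, -0.02], 0.07], [0, [0, 0, -0.02], 0.07], [0, [0, 0, 0], 0.0668]]' | python3 -m crank 10
echo '[[0, [0.053, -0.075, 0], 0], [0, [0.053, -0.075, 0], 0], [0, [0.053, -0.075, 0], 0], [0, [0.053, -0.075, 0], 0], [0, [0.053, -0.075, 0], 0], [0, [0.053, -0.075, 0], 0], [0, [0.053, -0.075, 0], 0], [0, [0.053, -0.075, 0], 0], [0, [0.053, -0.075, 0], 0], [0, [0.053, -0.075, 0], 0], [0, [0.053, -0.075, 0], 0], [0, [0.053, -0.075, 0], 0]]' | python3 -m crank
```

```text
t: 2.5
tool_pos: [0.2509, -0.5187, 0.2476]
eef_rot: [3.121, -0.328, 0.002]
ft_force: [0.1, 0.5, 0.9]
opening: 0.0576
grip_force: 0.0
t: 3.5
tool_pos: [0.5738, -0.2151, 0.2456]
eef_rot: [3.125, -0.32, 0.0]
ft_force: [0.1, -1.0, -0.1]
opening: 0.0007
grip_force: 0.0
```

```bash
cat >> h.py <<'E'
def delta(goal, yaw=None):   # moves in tool axes from measured pose to world goal
    s=readout.sense(); R=cv2.Rodrigues(np.array(s["eef_rot"],float))[0]
    a=np.arctan2(R[1,0],R[0,0]); print("tcp",np.round(s["tool_pos"],4),"yaw",round(a,3),"tilt",round(np.degrees(np.arccos(-R[2,2])),2),"t",round(s["t"],2),"F",np.round(s["ft_force"],2),"j6",round(s["joint_positions"][5],2))
    if yaw is not None: print("turn",round((a-yaw+np.pi)%(2*np.pi)-np.pi,3)); R=np.array([[np.cos(yaw),np.sin(yaw),0],[np.sin(yaw),-np.cos(yaw),0],[0,0,-1]])
    print("d (after turn)",np.round(R.T@(np.array(goal)-s["tool_pos"]),4))
E
python3 - <<'E'
from h import *
delta([.572,-.216,.205],np.radians(-11.7))
E
```

```text
tcp [ 0.5738 -0.2151  0.2456] yaw -0.204 tilt 0.02 t 3.5 F [ 0.12 -1.01 -0.14] j6 1.28
turn 0.0
d (after turn) [-0.0016  0.0012  0.0406]
```

```bash
echo '[[0, [-0.0025, 0, 0.075], 0], [0, [0, 0, 0.05], 0], [0, [0, 0, 0.025], 0], [0, [-0.0225, 0, 0.015], 0], [0, [-0.0225, 0, 0.015], 0], [0, [-0.0275, 0, 0.025], 0], [0, [-0.0275, 0, 0.025], 0], [0, [-0.0225, 0, 0.03], 0], [0, [-0.0225, 0, 0.03], 0]]' | python3 -m crank
```

```text
t: 4.25
tool_pos: [0.516, -0.2057, 0.1308]
eef_rot: [3.124, -0.322, 0.007]
ft_force: [1.8, 0.4, 1.9]
opening: 0.0006
grip_force: 0.9
```

Run:
```python
from h import *
c=cam("side"); im=c["img"][100:230,190:350][:,:,::-1]; cv2.imwrite("pics/s1.png",cv2.resize(im,None,fx=4,fy=4,interpolation=cv2.INTER_CUBIC)); delta([.572,-.216,.129])
```

```text
tcp [ 0.5123 -0.2042  0.1275] yaw -0.205 tilt 0.17 t 4.3 F [-0.55  0.75 -0.9 ] j6 1.24
d (after turn) [ 0.0608 -0.0006 -0.0017]
```

View pics/s1.png

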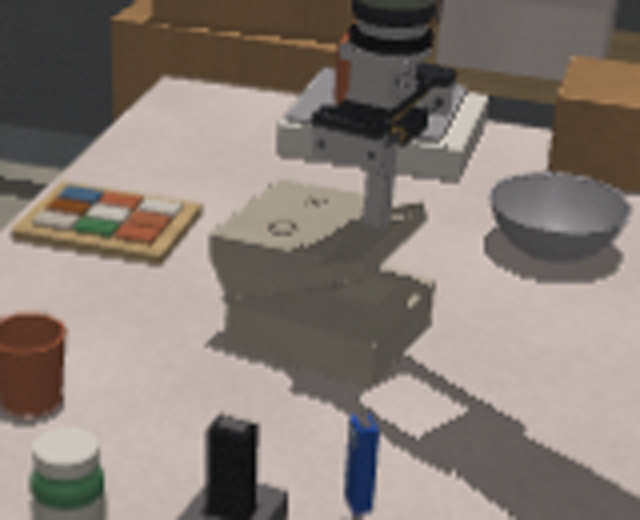

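The lid is following the finger, which sits on the rim at crop (378,220). The gap at the front is about half closed, so I'll carry on along the arc.

To row units: 0.0135 m is 0.0338, 0.01 m is 0.025.

```bash
echo '[[0, [-0.015, 0, 0.0338], 0], [0, [-0.015, 0, 0.0338], 0], [0, [-0.0075, 0, 0.025], 0], [0, [-0.005, 0, 0.025], 0], [0, [-0.0025, 0, 0.015], 0], [0, [0, 0, 0.01], 0], [0, [0, 0, 0], 0]]' | python3 -m crank; echo '[[0, [0, 0, 0.005], 0], [0, [0, 0, 0], 0]]' | python3 -m crank
```

```text
t: 4.88
tool_pos: [0.4973, -0.2011, 0.0725]
eef_rot: [-3.125, 0.321, 0.001]
ft_force: [0.5, 0.3, 0.6]
opening: 0.0005
grip_force: 0.0
t: 5.05
tool_pos: [0.4977, -0.2012, 0.0722]
eef_rot: [3.125, -0.32, 0.0]
ft_force: [-3.2, 1.1, 10.5]
opening: 0.0006
grip_force: 5.2
```

To row units: 0.002 m is 0.005, 0.001 m is 0.0025.

```bash
echo '[[0, [0, 0, 0.005], 0], [0, [0, 0, 0.0025], 0], [0, [0, 0, 0], 0], [0, [0, 0, 0], 0], [0, [0, 0, 0], 0], [0, [0, 0, 0], 0]]' | python3 -m crank
```

```text
t: 5.55
tool_pos: [0.4979, -0.2013, 0.072]
eef_rot: [3.125, -0.319, 0.0]
ft_force: [-10.4, 4.9, 25.5]
opening: 0.0007
grip_force: 12.9
```

To row units: -0.04 m is -0.1, -0.03 m is -0.075.

```bash
echo '[[0, [0, 0, -0.075], 0], [0, [0, 0, -0.1], 0], [0, [0, 0, -0.1], 0], [0.06, [0, 0, -0.1], 0]]' | python3 -m crank
python3 - <<'E'
from h import *
C=[]
for n in("top","side"):
    c=cam(n); print(n,[(round(m["score"],2),np.round(m["point"],1),pts(c,m["point"]).round(3)) for m in finder.tip_of("spot",n)[:3]])
    g=np.stack(np.meshgrid(np.arange(512),np.arange(384)),-1).reshape(-1,2); P=pts(c,g); C.append(P[c["depth"].ravel()>0])
def box(P,lo,hi): return P[((P>lo)&(P<hi)).all(1)]
a=np.radians(-11.7); ex=np.array([np.cos(a),np.sin(a),0]); ey=np.array([-np.sin(a),np.cos(a),0]); o=np.array([.5565,-.2129,0]); M=np.c_[ex,ey,[0,0,1]]
for P in C:
    L=(P-o)@M
    q=box(L,[-.078,-.07,.055],[-.046,.07,.09]); print("rim z",len(q),np.median(q[:,2]).round(4), "lo/hi x of z>.06:",np.percentile(box(L,[-.12,-.06,.06],[.12,.06,.2])[:,0],[1,99]).round(4),np.percentile(box(L,[-.06,-.12,.06],[.06,.12,.2])[:,1],[1,99]).round(4))
    q=box(L,[-.03,-.065,.07],[.07,.065,.15]); A=np.c_[q[:,:2],np.ones(len(q))]; k=np.linalg.lstsq(A,q[:,2],rcond=None)[0]
    for _ in range(3):
        r=np.abs(A@k-q[:,2]); k=np.linalg.lstsq(A[r<.006],q[r<.006,2],rcond=None)[0]
    print("roof",len(q),np.degrees(np.arctan(k[:2])).round(2),"z at ring",(k@[.015,.034,1]).round(4))
    z=box(P,[.42,-.34,.06],[.68,-.08,.2]); print(cv2.minAreaRect(z[:,:2].astype(np.float32)*1000))
E
```

```text
t: 5.88
tool_pos: [0.4971, -0.2006, 0.2189]
eef_rot: [-3.125, 0.32, 0.001]
ft_force: [0.5, 0.0, 0.6]
opening: 0.004
grip_force: 0.0
top []
side []
rim z 278 0.0719 lo/hi x of z>.06: [-0.0789  0.0799] [-0.0715  0.0747]
roof 140 [18.81 -3.63] z at ring 0.1048
((558.9995727539062, -213.44447326660156), (148.68212890625, 165.4954833984375), 79.20904541015625)
rim z 163 0.071 lo/hi x of z>.06: [-0.0783  0.0721] [-0.0715  0.0785]
roof 495 [19.98  0.13] z at ring 0.1013
((556.079833984375, -210.17807006835938), (156.3582763671875, 158.36111450195312), 77.8727035522461)
```

To row units: -0.01 m is -0.025, -0.082 rad is -0.0522.

```bash
echo '[[0.094, [0, 0, -0.025], -0.0522]]' | python3 -m crank
python3 - <<'E'
from h import *
delta([.537,.178,.21],-.122)
E
```

```text
t: 6.17
tool_pos: [0.4953, -0.1997, 0.2241]
eef_rot: [-3.133, 0.19, 0.009]
ft_force: [-0.3, 0.2, -0.6]
opening: 0.0266
grip_force: 0.0
tcp [ 0.4953 -0.1997  0.2241] yaw -0.121 tilt 0.38 t 6.17 F [-0.28  0.22 -0.62] j6 1.15
turn 0.001
d (after turn) [-0.0046 -0.38    0.0141]
```

To row units: -0.038 m is -0.095, -0.035 m is -0.0875.

```bash
echo '[[0.094, [0, -0.0875, 0], 0], [0.094, [0, -0.095, 0], 0], [0.094, [0, -0.095, 0], 0], [0.094, [0, -0.095, 0], 0], [0.094, [0, -0.095, 0], 0], [0.094, [0, -0.095, 0], 0], [0.094, [0, -0.095, 0], 0], [0.094, [0, -0.095, 0], 0], [0.094, [-0.0115, -0.095, 0.025], 0], [0.094, [0, -0.095, 0], 0], [0.094, [0, 0, 0], 0]]' | python3 -m crank
python3 - <<'E'
from h import *
delta([.537,.178,.081],-.122)
c=cam("top"); g=np.stack(np.meshgrid(np.arange(190,250),np.arange(170,230)),-1).reshape(-1,2); P=pts(c,g)
E
```

```text
t: 7.08
tool_pos: [0.5363, 0.1797, 0.2138]
eef_rot: [-3.134, 0.181, 0.01]
ft_force: [-1.2, -0.0, 0.0]
opening: 0.094
grip_force: 0.0
tcp [0.5363 0.1797 0.2138] yaw -0.115 tilt 0.37 t 7.08 F [-1.18 -0.03  0.05] j6 1.85
turn 0.007
d (after turn) [0.001  0.0016 0.1328]
```

To row units: 0.035 m is 0.0875, 0.03 m is 0.075, 0.007 rad is 0.0045.

```bash
echo '[[0.094, [0.0025, 0.004, 0.075], 0.0045], [0.094, [0, 0, 0.0875], 0], [0.094, [0, 0, 0.0875], 0], [0.094, [0, 0, 0.0575], 0], [0.094, [0, 0, 0.0225], 0], [0.094, [0, 0, 0], 0], [0.02, [0, 0, 0], 0], [0.02, [0, 0, 0], 0], [0.02, [0, 0, 0], 0], [0.02, [0, 0, 0], 0]]' | python3 -m crank 12; echo '[[0.0, [0, 0, 0], 0], [0, [0, 0, 0], 0], [0, [0, 0, 0], 0], [0, [0, 0, 0], 0], [0, [0, 0, 0], 0], [0, [0, 0, 0], 0]]' | python3 -m crank
```

```text
t: 7.97
tool_pos: [0.541, 0.1722, 0.0875]
eef_rot: [-3.134, 0.203, -0.006]
ft_force: [-0.3, -0.3, 0.5]
opening: 0.0705
grip_force: 0.0
t: 8.47
tool_pos: [0.5393, 0.1721, 0.0854]
eef_rot: [-3.135, 0.203, 0.0]
ft_force: [0.2, 0.5, -0.1]
opening: 0.0307
grip_force: 0.7
```

To row units: -0.0045 m is -0.0113, 0.004 m is 0.01.

```bash
echo '[[0.034, [-0.005, -0.0113, 0.01], 0], [0.034, [0, 0, 0], 0], [0.034, [0, 0, 0], 0], [0, [0, 0, 0], 0], [0, [0, 0, 0], 0], [0, [0, 0, 0], 0], [0, [0, 0, 0], 0], [0, [0, 0, 0], 0]]' | python3 -m crank 12;  python3 - <<'E'
from h import *
delta([.537,.178,.081])
s=readout.sense(); print(s["opening"],s["grip_force"])
E
```

```text
t: 9.13
tool_pos: [0.538, 0.1767, 0.0814]
eef_rot: [3.135, -0.203, -0.0]
ft_force: [0.9, -0.3, 0.6]
opening: 0.024
grip_force: 12.0
tcp [0.538  0.1767 0.0814] yaw -0.129 tilt 0.0 t 9.13 F [ 0.89 -0.32  0.64] j6 1.86
d (after turn) [-0.0012 -0.0012  0.0004]
0.023991726990040575 11.998728811740875
```

To row units: -0.012 m is -0.03, -0.007 m is -0.0175.

```bash
echo '[[0, [0, 0, -0.03], 0], [0, [0, 0, -0.03], 0], [0, [0, 0, -0.03], 0], [0, [0, 0, -0.03], 0], [0, [0, 0, 0], 0], [0, [-0.0175, 0, 0], 0], [0, [-0.015, 0, 0], 0], [0, [0, 0, 0], 0]]' | python3 -m crank; echo '[[0, [-0.01, 0, 0], 0], [0, [-0.01, 0, 0], 0], [0, [-0.01, 0, 0], 0], [0, [0, 0, 0], 0]]' | python3 -m crank
```

```text
t: 9.8
tool_pos: [0.5228, 0.1785, 0.1285]
eef_rot: [3.135, -0.202, -0.005]
ft_force: [0.2, -0.3, -1.7]
opening: 0.0237
grip_force: 12.0
t: 10.13
tool_pos: [0.5127, 0.1799, 0.1293]
eef_rot: [3.135, -0.202, 0.0]
ft_force: [1.6, 0.4, -2.1]
opening: 0.0239
grip_force: 12.0
```

Run:
```python
from h import *
s=readout.sense(); print(s["tool_pos"],s["ft_force"],s["grip_force"])
c=cam("side"); im=c["img"][175:270,200:320][:,:,::-1]; cv2.imwrite("pics/s2.png",cv2.resize(im,None,fx=6,fy=6,interpolation=cv2.INTER_CUBIC))
```

```text
[0.51273489 0.17986532 0.12928724] [ 1.63878166  0.38780277 -2.09470943] 11.999912559986115
```

View pics/s2.png

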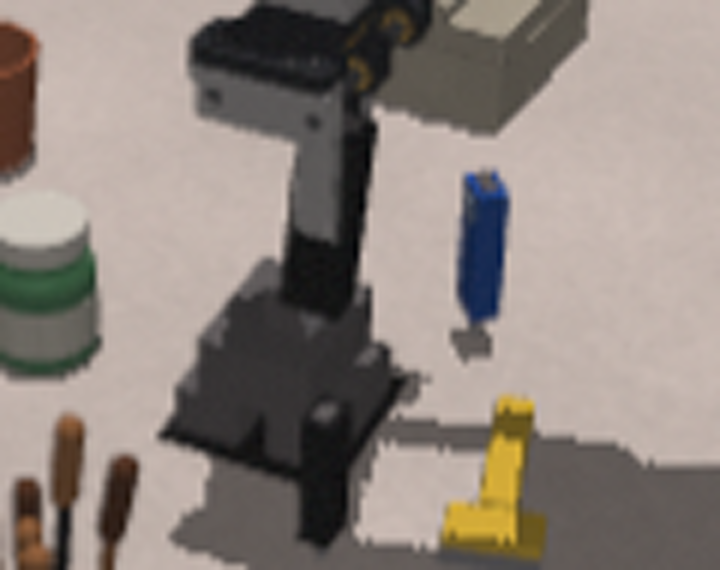

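The meter is held (crop 325,210) with its top already leaning toward -x and its tip against the pocket wall. The pivot works, so I'll continue to 20°.

To row units: -0.004 m is -0.01, -0.003 m is -0.0075.

```bash
echo '[[0, [-0.01, 0, 0], 0], [0, [-0.01, 0, 0], 0], [0, [-0.01, 0, 0], 0], [0, [-0.01, 0, 0], 0], [0, [-0.0075, 0, 0], 0], [0, [-0.005, 0, 0], 0], [0, [0, 0, 0], 0]]' | python3 -m crank;  echo '[[0, [0, 0, -0.015], 0], [0, [0, 0, -0.03], 0], [0, [0, 0, -0.0375], 0], [0, [0, 0, -0.05], 0], [0, [0, 0, -0.075], 0], [0, [0, 0, -0.1], 0], [0, [0, 0, -0.075], 0], [0, [0, 0, 0], 0]]' | python3 -m crank 20
python3 - <<'E'
from h import *
delta([.5,.18,.28])
c=cam("side"); im=c["img"][150:270,180:340]; cv2.imwrite("pics/s3.png",cv2.resize(im[:,:,::-1],None,fx=5,fy=5,interpolation=cv2.INTER_CUBIC))
for t in("probe",):
  for m in finder.masks_of(t,"side"): print(round(m["score"],2),np.round(m["rect"]))
print([(round(m["score"],2),np.round(m["point"],1)) for m in finder.tip_of("tip_end","side")],[(round(m["score"],2),np.round(m["point"],1)) for m in finder.tip_of("probe","side")])
s=readout.sense(); tp=s["tool_pos"]; print(proj(c,[tp,tp+[0,0,.019]]))
np.savez("side3.npz",img=c["img"],depth=c["depth"])
E
```

```text
t: 10.77
tool_pos: [0.4919, 0.1828, 0.1296]
eef_rot: [-3.135, 0.202, 0.0]
ft_force: [1.7, -0.3, -0.8]
opening: 0.0239
grip_force: 12.0
t: 11.43
tool_pos: [0.4957, 0.1837, 0.2917]
eef_rot: [-3.131, 0.202, -0.02]
ft_force: [1.4, -0.2, 0.2]
opening: 0.0236
grip_force: 20.0
tcp [0.4957 0.1837 0.2917] yaw -0.129 tilt 0.76 t 11.43 F [ 1.36 -0.25  0.16] j6 1.89
d (after turn) [0.0046 0.0032 0.0117]
0.76 [282. 216.   7.  31.]
0.66 [253. 255.   8.  32.]
0.61 [257. 165.  28.  42.]
[] [(0.68, array([288.5, 172.5])), (0.66, array([252.9, 261.6])), (0.53, array([249.7, 178.7])), (0.48, array([280.6, 222.4]))]
[[264.23594771 168.28530183]
 [264.52160759 162.0817458 ]]
```

View pics/s3.png

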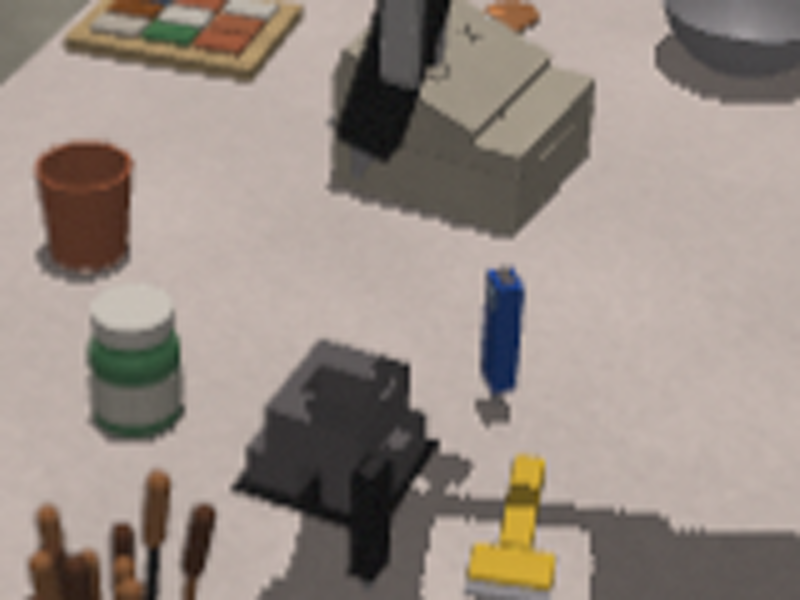

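The meter leans about 20° the right way, and the mould in the background is shut. I'll turn to the mould's yaw and carry it across.

To row units: 0.025 rad is 0.0159.

```bash
echo '[[0, [0, 0, 0], 0.0159], [0, [0, 0, 0], 0.0159], [0, [0, 0, 0], 0.0159], [0, [0, 0, 0], 0]]' | python3 -m crank
python3 - <<'E'
from h import *
delta([.538,-.1743,.25],np.radians(-11.7))
E
```

```text
t: 11.97
tool_pos: [0.4906, 0.1823, 0.2796]
eef_rot: [3.124, -0.321, -0.009]
ft_force: [0.1, 0.1, -1.6]
opening: 0.0239
grip_force: 20.0
tcp [0.4906 0.1823 0.2796] yaw -0.205 tilt 0.35 t 11.97 F [ 0.08  0.07 -1.56] j6 1.97
turn -0.0
d (after turn) [0.1188 0.3396 0.0296]
```

To row units: 0.035 m is 0.0875, 0.03 m is 0.075.

```bash
echo '[[0, [0.025, 0.05, 0], 0], [0, [0.025, 0.075, 0], 0], [0, [0.025, 0.075, 0], 0], [0, [0.025, 0.075, 0], 0], [0, [0.025, 0.075, 0], 0], [0, [0.025, 0.0875, 0], 0], [0, [0.025, 0.0875, 0], 0], [0, [0.025, 0.0875, 0], 0], [0, [0.025, 0.0875, 0], 0], [0, [0.025, 0.075, 0], 0], [0, [0.047, 0.05, 0.075], 0], [0, [0, 0.024, 0], 0]]' | python3 -m crank; echo '[[0, [0, 0, 0], 0], [0, [0, 0, 0], 0], [0, [0, 0, 0], 0], [0, [0, 0, 0], 0], [0, [0, 0, 0], 0], [0, [0, 0, 0], 0]]' | python3 -m crank
cat > fit.py <<'E'
from h import *
delta([.538,-.1743,.1968],np.radians(-11.7))
s=readout.sense(); R=cv2.Rodrigues(np.array(s["eef_rot"],float))[0]; G=s["tool_pos"]-R[:,2]*.019
c=cam("side"); gp=proj(c,G)[0]; x0,y0=int(gp[0])-55,int(gp[1])-40; sl=(slice(y0,y0+90),slice(x0,x0+110))
img=c["img"][sl]; S=np.array([.5781,-.1826,.103])
sp=proj(c,S)[0]
big=cv2.resize(img[:,:,::-1],None,fx=6,fy=6,interpolation=cv2.INTER_CUBIC)
dark=(img.max(2)<45)
def hull(a,off,dx):
    ax=np.cos(a)*np.array([0,0,1])-np.sin(a)*R[:,0]; xx=np.cos(a)*R[:,0]+np.sin(a)*np.array([0,0,1]); yy=R[:,1]
    O=G-ax*off+xx*dx
    return O,ax,cv2.convexHull(proj(c,[O+xx*u+yy*v+ax*w for u in(-.017,.017) for v in(-.012,.012) for w in(0,.112)]).astype(np.float32))
def iou(a,off,dx):
    h=hull(a,off,dx)[2][:,0]-[x0,y0]; m=np.zeros((720,880),np.uint8); cv2.fillConvexPoly(m,np.round((h+.5)*8).astype(np.int32),1)
    m=cv2.resize(m.astype(np.float32),(110,90),interpolation=cv2.INTER_AREA)
    rows=np.zeros_like(dark); rows[int(proj(c,s["tool_pos"])[0][1]-y0):]=1    # below the finger ends only
    d=dark&rows; m=m*rows; return np.minimum(d,m).sum()/np.maximum(d,m).sum()
best=max((iou(a,o,dx),np.degrees(a),o,dx) for a in np.radians(np.arange(8,34,1)) for o in(.066,.069,.072,.075) for dx in(-.004,-.002,0,.002,.004)); print("fit",best)
for a in range(12,30,2): print(a,max(iou(np.radians(a),o,dx) for o in(.066,.069,.072,.075) for dx in(-.004,-.002,0,.002,.004)).round(3),end=" ")
O,ax,h=hull(np.radians(best[1]),best[2],best[3]); print("\ntip",(O-.025*ax).round(4))
f=lambda p:tuple(int(v) for v in (np.array(p)-[x0,y0]+.5)*6)
cv2.polylines(big,[np.array([f(p[0]) for p in h])],True,(0,255,0),1); cv2.circle(big,f(proj(c,O-.025*ax)[0]),3,(0,0,255),1)
ex,ey=np.array([.9792,-.2028,0]),np.array([.2028,.9792,0]); sx=ex*np.cos(.349)+np.array([0,0,np.sin(.349)])
ring=[f(proj(c,S+.0125*(np.cos(k)*sx+np.sin(k)*ey))[0]) for k in np.linspace(0,6.28,30)]; cv2.polylines(big,[np.array(ring)],True,(255,0,0),1)
import sys; cv2.imwrite(f"pics/{sys.argv[1]}.png",big)
E
python3 fit.py f1
```

```text
t: 12.97
tool_pos: [0.5376, -0.176, 0.2452]
eef_rot: [-3.122, 0.324, 0.016]
ft_force: [-1.4, 0.8, -3.1]
opening: 0.024
grip_force: 20.0
t: 13.47
tool_pos: [0.5402, -0.1731, 0.2535]
eef_rot: [3.125, -0.318, 0.002]
ft_force: [-0.4, -0.2, -1.4]
opening: 0.024
grip_force: 20.0
tcp [ 0.5402 -0.1731  0.2535] yaw -0.203 tilt 0.09 t 13.47 F [-0.43 -0.18 -1.45] j6 1.31
turn 0.002
d (after turn) [-0.0019  0.0016  0.0567]
fit (np.float32(0.76519215), np.float64(21.0), 0.069, 0.004)
12 0.593 14 0.65 16 0.701 18 0.741 20 0.755 22 0.76 24 0.753 26 0.741 28 0.73 
tip [ 0.5768 -0.1806  0.1862]
```

View pics/f1.png

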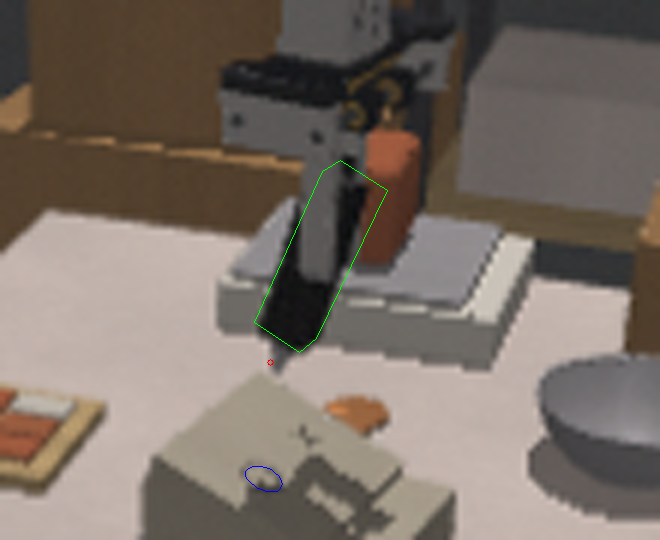

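The tilt fits at 20–21°. The real tip shows at crop (278,362), and the cross at (303,434) lets me check the ring estimate. I'll go to 20 mm standoff and measure there.

The manual's scale: shifts go in shares of 0.4 m and turns go in shares of 90 degrees. Converting my numbers, 0.02 m is 0.05, 0.016 m is 0.04.

```bash
echo '[[0, [0, 0.004, 0.0375], 0], [0, [0, 0, 0.05], 0], [0, [0, 0, 0.04], 0], [0, [0, 0, 0.025], 0], [0, [0, 0, 0], 0], [0, [0, 0, 0], 0], [0, [0, 0, 0], 0], [0, [0, 0, 0], 0], [0, [0, 0, 0], 0]]' | python3 -m crank 25; python3 fit.py f2
python3 - <<'E'
from h import *
c=cam("side"); s=readout.sense(); G=s["tool_pos"]+[0,0,.019]; gp=proj(c,G)[0]; x0,y0=int(gp[0])-55,int(gp[1])-40
f=lambda P:((proj(c,P)[0]-[x0,y0]+.5)*6).round(1)
e=np.array([-.342*.979,.342*.203,.94]); tip=G-.0954*e
print("cross f2",f([.5643,-.2492,.103]),"ring",f([.5781,-.1826,.103]),"tip model",f(tip),tip.round(4),"roof high corner/rim corners", [f(np.array([.5565,-.2129,0])+x*np.array([.979,-.203,0])+y*np.array([.203,.979,0])+[0,0,.072]) for x,y in((-.08,.075),(-.08,-.075))])
# housing edge directions: per-row extents of dark pixels below the finger
img=c["img"][y0:y0+90,x0:x0+110]; d=img.max(2)<45; r0=int(proj(c,s["tool_pos"])[0][1]-y0)+1
for r in range(r0,r0+16,2):
    q=np.nonzero(d[r,30:75])[0]
    if len(q): print(r,q.min()+30,q.max()+30,end=" | ")
E
```

```text
t: 14.27
tool_pos: [0.5404, -0.1759, 0.1929]
eef_rot: [3.124, -0.32, 0.004]
ft_force: [0.5, 1.1, -1.4]
opening: 0.024
grip_force: 25.0
tcp [ 0.5404 -0.1759  0.1929] yaw -0.204 tilt 0.15 t 14.27 F [ 0.48  1.08 -1.42] j6 1.31
turn -0.0
d (after turn) [-0.0026 -0.0011 -0.0039]
fit (np.float32(0.73162824), np.float64(21.0), 0.069, 0.004)
12 0.604 14 0.657 16 0.696 18 0.714 20 0.724 22 0.728 24 0.723 26 0.714 28 0.702 
tip [ 0.577  -0.1835  0.1256]
cross f2 [316.7 349.1] ring [270.  388.9] tip model [280.4 364.6] [ 0.572  -0.1824  0.1217] roof high corner/rim corners [array([373.7, 496.7]), array([468., 401.])]
46 47 50 | 48 46 55 | 50 46 54 | 52 45 53 | 54 45 53 | 56 47 51 |
```

View pics/f2.png

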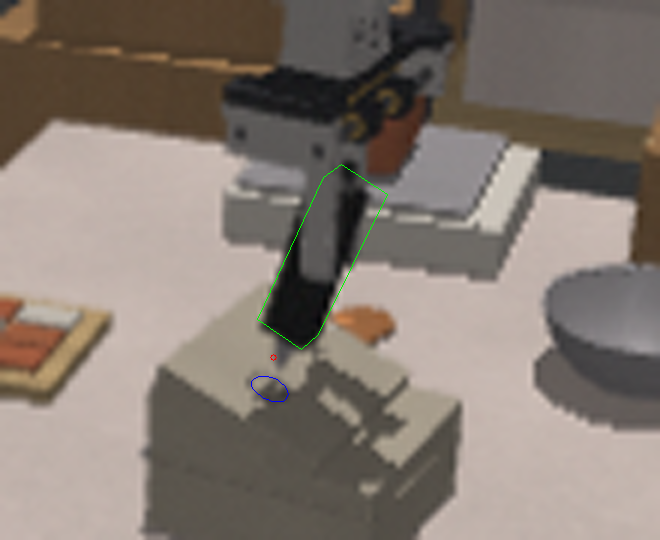

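The model tip (280,365) matches the tip in the picture, and the rim corners match to within 1 px. Tilt is about 20°, so I'll approach along the normal in small steps and watch the force.

To row units: 0.0038 m is 0.0095, 0.0019 m is 0.0048.

```bash
for i in 1; do echo '[[0, [0.0063, 0, 0.0095], 0], [0, [0.0035, 0, 0.0095], 0], [0, [0.0035, 0, 0.0095], 0], [0, [0.0018, 0, 0.0048], 0], [0, [0, 0, 0], 0], [0, [0, 0, 0], 0], [0, [0, 0, 0], 0], [0, [0, 0, 0], 0]]' | python3 -m crank; done; echo '[[0, [0.0018, 0, 0.0048], 0], [0, [0, 0, 0], 0], [0, [0, 0, 0], 0], [0, [0, 0, 0], 0]]' | python3 -m crank;  echo '[[0, [0.0018, 0, 0.0048], 0], [0, [0, 0, 0], 0], [0, [0, 0, 0], 0], [0, [0, 0, 0], 0]]' | python3 -m crank
```

```text
t: 15.03
tool_pos: [0.5455, -0.1768, 0.1783]
eef_rot: [3.125, -0.32, 0.0]
ft_force: [-0.1, -0.6, -1.5]
opening: 0.0238
grip_force: 25.0
t: 15.37
tool_pos: [0.546, -0.1769, 0.1762]
eef_rot: [-3.125, 0.32, 0.0]
ft_force: [-0.2, 0.1, -2.2]
opening: 0.0239
grip_force: 25.0
t: 15.7
tool_pos: [0.5468, -0.1771, 0.1746]
eef_rot: [3.125, -0.32, 0.0]
ft_force: [-0.3, 0.9, 0.1]
opening: 0.024
grip_force: 25.0
```

To row units: 0.0019 m is 0.0048, 0.0007 m is 0.0018.

```bash
echo '[[0, [0.0018, 0, 0.0048], 0], [0, [0, 0, 0], 0], [0, [0, 0, 0], 0], [0, [0, 0, 0], 0]]' | python3 -m crank;  echo '[[0, [0.0018, 0, 0.0048], 0], [0, [0, 0, 0], 0], [0, [0, 0, 0], 0], [0, [0, 0, 0], 0]]' | python3 -m crank; python3 -c "
from h import *
s=readout.sense();print(s['ft_force'])"
```

```text
t: 16.03
tool_pos: [0.5475, -0.1772, 0.1725]
eef_rot: [3.125, -0.32, -0.0]
ft_force: [-1.2, 0.8, 0.2]
opening: 0.024
grip_force: 25.0
t: 16.37
tool_pos: [0.548, -0.1773, 0.1706]
eef_rot: [-3.125, 0.32, 0.001]
ft_force: [-1.9, -0.8, 1.7]
opening: 0.0236
grip_force: 25.0
[-1.89509918 -0.77646227  1.65799912]
```

```bash
for i in 1 2 3; do echo '[[0, [0, 0, 0], 0], [0, [0, 0, 0], 0]]' | python3 -m crank | grep -E "pos|ft"; done; python3 fit.py f3
python3 - <<'E'
from h import *
c=cam("side"); s=readout.sense(); p=proj(c,[.5781,-.1826,.103])[0]; x,y=p.astype(int)
cv2.imwrite("pics/g3.png",cv2.resize(c["img"][y-25:y+25,x-35:x+35][:,:,::-1],None,fx=11,fy=11,interpolation=cv2.INTER_CUBIC)); print(x,y,p)
G=s["tool_pos"]+[0,0,.019]; e=np.array([-.342*.979,.342*.203,.94]); print("tip est",(G-.0897*e).round(4),"ring/tip px in g3",((proj(c,[[.5781,-.1826,.103],G-.0897*e,[.5643,-.2492,.103]])-[x-35,y-25]+.5)*11).round())
E
```

```text
tool_pos: [0.548, -0.1773, 0.1706]
ft_force: [-1.2, -0.5, 1.1]
tool_pos: [0.5481, -0.1773, 0.1705]
ft_force: [-2.3, 0.2, 0.9]
tool_pos: [0.5481, -0.1773, 0.1705]
ft_force: [-1.9, 0.4, 1.4]
tcp [ 0.5481 -0.1773  0.1705] yaw -0.204 tilt 0.01 t 16.87 F [-1.94  0.39  1.35] j6 1.31
turn -0.0
d (after turn) [-0.0105 -0.0009 -0.0263]
fit (np.float32(0.70732903), np.float64(20.0), 0.069, 0.004)
12 0.605 14 0.651 16 0.684 18 0.693 20 0.707 22 0.703 24 0.692 26 0.684 28 0.675 
tip [ 0.5832 -0.1846  0.1025]
266 163 [266.49921268 163.3209137 ]
tip est [ 0.5781 -0.1836  0.1052] ring/tip px in g3 [[396. 284.]
 [397. 277.]
 [482. 211.]]
```

View pics/g3.png

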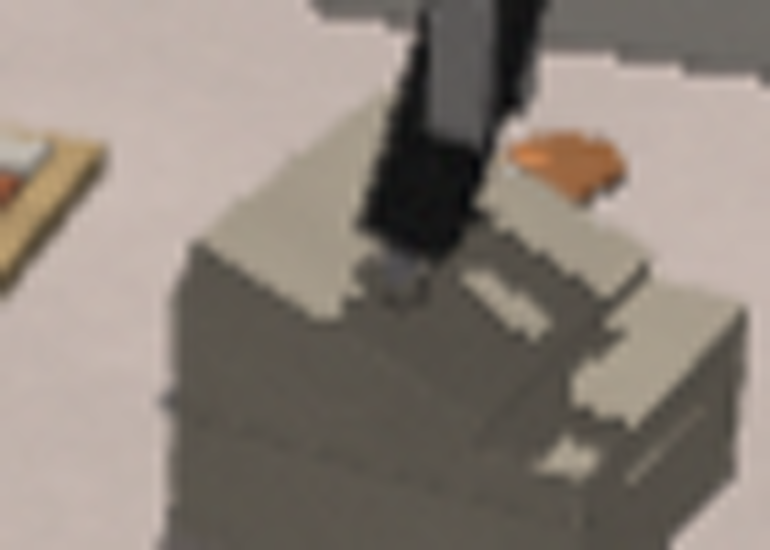

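View pics/f3.png

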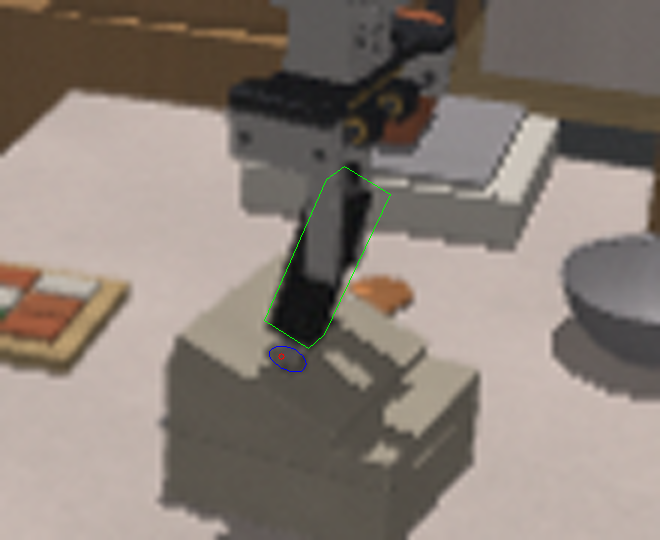

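The tip sits inside the pencilled ring (arcs visible around crop (400,285)). Tilt is about 20°, the push about 3 N (roughly 5 mm of spring travel), and the mould is shut. I'm handing it in.

```bash
python3 -c "
from station import manip; print(manip.hand_in())"
```

```text
the job is handed in; nothing more can be done
None
```

I shut the mould and handed in with the meter still in the gripper, its tip in the pencilled ring, about 20° off vertical and square to the slope, pressing at about 3 N; the hand-in returned no verdict, so I don't know the judged result.

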